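# Hold the coating gauge probe on the marked spot of the tama

## Task

Take a lacquer-thickness reading on the black tama inside its white ring: if the ring is not already lined up with the red index mark at the front of the turntable, first swing the platter round the short way until it is (the spring knob is its handle); then take the pen probe from its dock and hold its tip inside the ring, square to the ball's surface, pressed lightly so that the sprung tip is about half way in. Keep the fingers off the lacquered ball, leave everything else on the bench where it is, and finish while still holding the probe pressed on the spot.

Things in the scene. Friction and masses are not known exactly. Their poses are not given: they have to be found in the camera images.
- turntable: Cast aluminium turntable, fixed. Origin on the bench under the platter's axis, z up along it; its -x axis points to the front lug with the red index mark (104 mm from the axis, top 54 mm above the bench) and faces the robot's side within about 17 degrees. Platter 180 mm across, flat top 54 mm above the bench
- platter (a joint): Angle of the platter, rad, growing counter-clockwise seen from above. 0 when the white ring (and the white line on the platter below it) is lined up with the red index mark. It turns more than a half turn either way with a light drag (about 0.1 N m) and stays where it is left
- knob_grip (a point): Middle of the spring knob's head: upright round black knob, 19 mm across, brass dot on top, over a coil spring on the platter 72 mm from its axis, a quarter turn counter-clockwise (from above) from the ring. Point 79 mm above the bench, head from 69 to 89. It only carries the platter round. Hold it with the fingers on the two sides along its direction of travel: the ball stands on its inner side
- tama: Black lacquered ball, 60 mm in diameter, fixed on the platter's spindle and turning with it. Origin at the ball's centre, on the platter's axis, 91.5 mm above the bench
- spot: The marked spot on the ball: the middle of a white ring sticker (18 mm outside, 12 mm inside). Origin on the ball's surface at the ring's centre; its z axis is the outward normal of the ball there, leaning 30 degrees from vertical
- dock: Grey block with a hole, 72 x 72 mm, 74 mm tall, fixed, the probe's stand. Origin under its centre on the bench, z up
- probe: Loose pen probe (0.12 kg) standing tip down in the dock. Origin on its axis under its orange collar (30 mm across, 8 tall), 74 mm above the bench; z along the axis away from the tip. Round black barrel 20 mm across from 8 to 83 mm above the origin, orange dome to 93. Below: nose 15 mm across, 45 long, then the sprung tip, in an 18 mm hole: lift it straight up 65 mm to clear the dock
- probe_tip (a joint): How far the sprung tip is pushed into the nose, m: 0 out, 0.010 fully in, 0.005 half way. Force is about 1 N when it starts to move, 2.8 N half way and 4.5 N fully in
- tip_end (a point): The end of the sprung tip, a white dome 8 mm across on a brass rod; on the probe's axis, 59 mm below the probe's origin when the tip is out. Moves with the tip
- cup: Bystander: glazed grey celadon cup, 74 mm across, 72 mm tall. Origin under its centre
- washer: Bystander: copper spacer washer lying flat, 32 mm across, 4 mm thick. Origin under its centre
- burnisher: Bystander: boxwood burnisher lying on the bench, 152 mm long, 19 mm thick, along its x axis. Origin under its middle
- readout: Bystander: the gauge's hand-held readout lying on the bench, 135 x 74 x 28 mm. Origin under its centre
- jar: Bystander: amber glass jar, 60 mm across, 75 mm tall. Origin under its centre
- ken: Bystander: unlacquered wooden kendama handle lying on the bench, about 172 mm long along its x axis, cross piece 68 mm wide, 40 mm high. Origin near its middle

How it is judged:
On the way:
1. the probe is lifted out of its dock in the fingers (height (world z) of tip_end above 0.08 m and contact force between probe and the fingers above 1 N), for 0.2 s.
At the end, for the whole second after the job is handed in: Platter within 0.25 rad of 0; probe still, held by the fingers, clear of the dock; tip within 6 mm of the ring's centre, axis within 0.2 rad of the ball's normal, sprung tip 2 to 8.5 mm in, pressing 0.8 to 6 N; all through the second after the program ends (value of joint platter between -0.25 and 0.25 rad and distance between tip_end and spot below 0.006 m and angle between the z axis of probe and the z axis of spot, either way round below 0.2 rad and value of joint probe_tip between 0.002 and 0.0085 m and contact force between probe and tama between 0.8 and 6 N and contact force between probe and the fingers above 1 N and contact force between probe and dock below 0.1 N and linear speed of probe below 0.01 m/s); the arm keeps its last pose, push and grip.
It fails at once if the robot's fingers or arm touch the lacquered ball (contact force between any of the fingers, the arm and tama above 0.3 N).
It fails at once if the probe touches the ball before the ring is lined up with the index mark (platter more than 0.3 rad off) (contact force between probe and tama above 0.3 N and (value of joint platter above 0.3 rad or value of joint platter below -0.3 rad)).
It fails at once if the probe is pressed on the ball with more than 12 N (contact force between probe and tama above 12 N).
It fails at once if the platter is swung the long way round (more than 1.9 rad from the index mark) (value of joint platter above 1.9 rad or value of joint platter below -1.9 rad).
It fails at once if a bystander is moved by more than 20 mm (distance of any of cup, washer, burnisher, readout, jar, ken from where it was at the start of the episode above 0.02 m).
It also fails if it takes over 48 s, if anything falls off the work surface, if the arm or the gripper's body presses on something with over 40 N, if the wrist force passes 120 N, or if a joint passes its speed limit or range.

## Robot

A 6-joint arm with a two-finger parallel gripper is mounted at the origin on the work surface. World frame = base frame: x ahead of the robot, y to its left, z up, the work surface at z = 0. Lengths are in m, angles in rad, forces in N, time in s.
With the tool pointing down it reaches from about 0.325 to 0.9 m from the base axis. Payload 6.1 kg.
Tool frame: the origin (TCP) lies midway between the tips of the shut fingers; the grasp point (between the pads) lies 19 mm behind it; z points along the fingers, y is the line along which they close (so a half turn about z gives the same grasp; the last joint's range is limited). The gripper opens to 85 mm and grips with 20 to 120 N. Pads are 22 mm wide; open, the fingers measure 114 mm over their backs; the gripper's body (76 mm by 85 mm) begins 54 mm behind the grasp point. The pads swing forward as they close: fully open they stand 13 mm farther back than shut.
Start: joints at [-1.393, 0.22, 1.526, -0, 1.395, -0.126], TCP at [0.187, -0.596, 0.231] pointing down, gripper open.
Joint ranges: [-2.98, 2.98], [-0.91, 2.08], [0.09, 2.57], [-1.24, 4.39], [0.2, 2.65], [-2.68, 2.68]. Speed limits (rad/s): [2.57, 2.57, 3.01, 3.14, 3.14, 3.14].

## Interface

Orientations are given as [roll, pitch, yaw] about the fixed x, y, z axes, in that order (R = Rz(yaw) Ry(pitch) Rx(roll)).
In Python, from plant import movep, move_l, set_joints, gripper_to, hold, inverse_kinematics, observe, get_image, get_calibration, Unreachable, job_done gives the robot as it stands. Calls block until the motion is done:
- movep(position, orientation): joint-space move of the TCP to a pose.
- move_l(position, feed=0.15, rotation=None, max_force=None): straight line of the TCP; rotation=None keeps the orientation; feed is the mean speed in m/s. With max_force (N) it stops when the force on the tool has changed by that much, and returns True; else False.
- set_joints(angles): joint-space move.
- gripper_to(opening, f_grip=None): finger opening in m; f_grip is the grip in N (None keeps the last); returns when the fingers have stopped.
- hold(seconds).
- inverse_kinematics(position, orientation): joint angles nearest the present ones, or None.
- observe(): the state.
- get_image(name): name is "scene" or "side" or "wrist"; returns (picture, depth): 384x512x3 uint8, red, green, blue; 384x512 float32, m along the optical axis (not along the pixel's ray), 0 where there is no reading.
- get_calibration(name): a dict with "intrinsics" (3x3 intrinsics, pixels), "world_from_camera" (4x4, takes a point from camera to world coordinates). Camera axes: x right, y down, z forward; pixel columns grow to the right and rows downward; lengths in m; the calibration is good to about 2 mm. A picture is of the moment at which its call begins: read the wrist's pose just before it. get_calibration takes no time and is no camera call; for the wrist camera it gives the pose at the moment of the call.
A pose or a line that the arm cannot do raises Unreachable and nothing moves.
- job_done(): hands the job in; it is judged then, once.
The state is a dict: "time_s": time; "q": joint angles; "joint_velocities": joint speeds; "joint_torque": joint torques, N m; "eef_pos": TCP position; "tcp_rot": TCP orientation; "ft_force": force on the tool from outside, world axes, zero at the start; "torque": the same for the moment, N m; "opening": finger opening in m; "grasp_force": force on a finger pad.
Only numpy, scipy, OpenCV 4.12 (cv2) and the standard library are available. Lean on these libraries where they do the work, as an engineer would, in place of code of your own. Each camera call takes 0.05 s, during which the arm holds its last target. There are 200 camera calls.

## Working session

There is one attempt and no reset: what is moved stays moved. The work goes in short steps, each a Python script; the robot and the scene stay as the last script left them, time stands still between calls to the robot, and variables do not carry over. Pictures are saved under pics/ and viewed, at most 10 in all, crops included, and the job is handed in when it is done.

```bash
ls; mkdir -p pics; python3 - <<'E'
from plant import *
import cv2,numpy as np
ims=[]
for n in ["scene","side"]:
    p,d=get_image(n); c=get_calibration(n); np.savez(f"pics/{n}0.npz",p=p,d=d,K=c["intrinsics"],T=c["world_from_camera"])
    cv2.imwrite(f"pics/{n}0.png",cv2.resize(p[:,:,::-1],(800,600),interpolation=cv2.INTER_CUBIC))
    print(np.round(c["world_from_camera"],3).tolist(),np.round(c["intrinsics"],1).tolist())
print(observe())
E
```

```text
pics
[[0.853, 0.435, -0.289, 0.832], [0.522, -0.714, 0.466, -0.488], [-0.003, -0.548, -0.836, 0.93], [0.0, 0.0, 0.0, 1.0]] [[365.8, 0.0, 259.9], [0.0, 365.8, 185.7], [0.0, 0.0, 1.0]]
[[-0.982, -0.11, 0.153, 0.336], [-0.189, 0.547, -0.815, 1.122], [0.006, -0.83, -0.558, 0.889], [0.0, 0.0, 0.0, 1.0]] [[498.7, 0.0, 251.4], [0.0, 498.7, 193.0], [0.0, 0.0, 1.0]]
{'time_s': 0.1, 'q': array([-1.39306513e+00,  2.21142146e-01,  1.52750283e+00, -3.10352385e-05,
        1.39469587e+00, -1.26059658e-01]), 'joint_velocities': array([-0.00087808, -0.00222097, -0.00191359, -0.00074613, -0.00044733,
        0.00046075]), 'joint_torque': array([ 3.26231693e-04, -4.98241639e+01, -3.90548050e+01, -2.79149162e-04,
        5.69250013e-03,  4.80090284e-05]), 'eef_pos': array([ 0.18687557, -0.59583595,  0.23030856]), 'tcp_rot': array([-3.13985449e+00, -1.89489610e-04,  3.03796151e-01]), 'ft_force': array([ 0.06505049,  1.14283787, -0.77060375]), 'torque': array([-0.00159022,  0.00664391,  0.02586226]), 'grasp_force': 0.0, 'opening': 0.08528365635290706}
```

View pics/scene0.png

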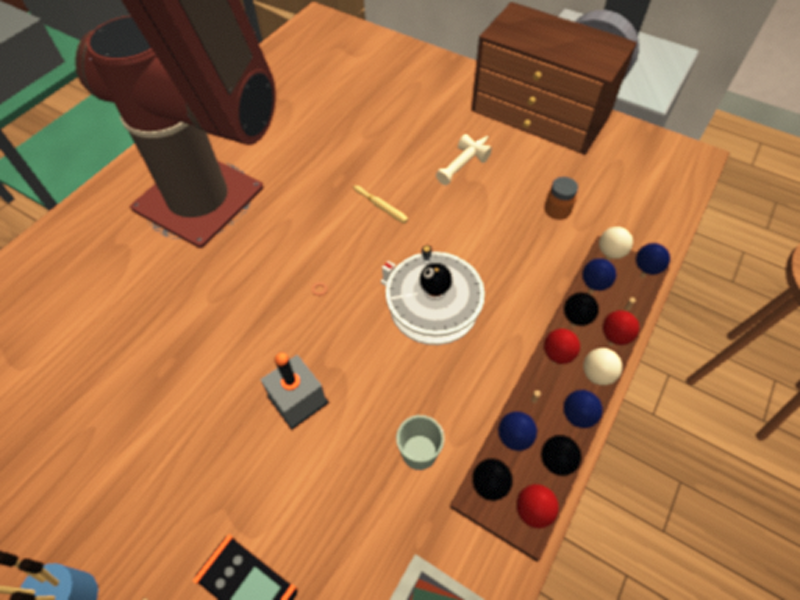

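View pics/side0.png

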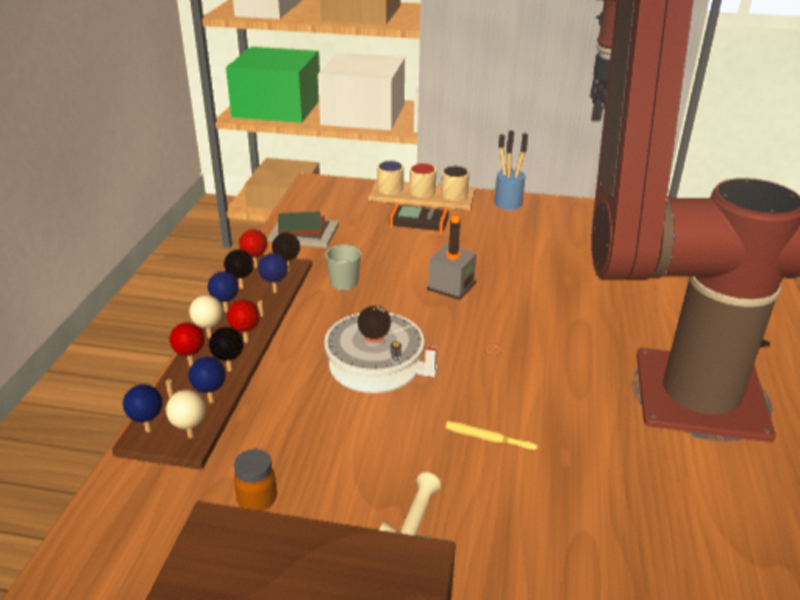

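The scene view (800×600) shows the platter around (435,292), knob head at (427,250), white line at (403,297), red mark near (389,269), and probe dome at (282,358). The side view shows the platter around (375,345), knob at (396,347), mark at (431,357), and probe at (454,222). Next I'll compute positions from the known heights.

```bash
cat > h.py <<'E'
import numpy as np
def ray(K,T,u,v,z):
    d=T[:3,:3]@np.linalg.inv(K)@np.array([u,v,1.]); o=T[:3,3]
    return o+d*(z-o[2])/d[2]
def rays(view,pts,s=1.5625):
    f=np.load(f"pics/{view}.npz")
    for n,(u,v,z) in pts.items(): print(view,n,np.round(ray(f["K"],f["T"],(u+.5)/s-.5,(v+.5)/s-.5,z),3))
E
python3 - <<'E'
from h import *
rays("scene0",dict(platL=(386,293,.054),platR=(485,293,.054),ball=(436,279,.0915),knobtop=(427,247,.089),line_o=(392,298,.054),line_i=(415,295,.054),mark=(389,268,.054),dome=(282,357,.165),collar=(290,381,.08),washer=(319,290,.002),cup=(420,437,.072),burnA=(358,189,.01),burnB=(404,217,.01),jar=(564,188,.075)))
rays("side0",dict(platL=(326,343,.054),platR=(424,343,.054),ball=(375,324,.0915),knobtop=(396,344,.089),mark=(431,352,.054),dome=(455,219,.165),collar=(453,254,.08),cup=(344,252,.072)))
E
```

```text
scene0 platL [ 0.501 -0.024  0.054]
scene0 platR [0.655 0.07  0.054]
scene0 ball [0.575 0.027 0.092]
scene0 knobtop [0.524 0.083 0.089]
scene0 line_o [ 0.516 -0.027  0.054]
scene0 line_i [ 0.548 -0.     0.054]
scene0 mark [0.475 0.026 0.054]
scene0 dome [ 0.472 -0.259  0.165]
scene0 collar [ 0.469 -0.261  0.08 ]
scene0 washer [ 0.366 -0.058  0.002]
scene0 cup [ 0.694 -0.229  0.072]
scene0 burnA [0.286 0.195 0.01 ]
scene0 burnB [0.413 0.179 0.01 ]
scene0 jar [0.679 0.366 0.075]
side0 platL [0.657 0.055 0.054]
side0 platR [0.486 0.021 0.054]
side0 ball [0.573 0.033 0.092]
side0 knobtop [0.526 0.079 0.089]
side0 mark [0.47  0.044 0.054]
side0 dome [ 0.47  -0.247  0.165]
side0 collar [ 0.471 -0.256  0.08 ]
side0 cup [ 0.695 -0.232  0.072]
```

```bash
cat >> h.py <<'E'
def snap(n,view):
    from plant import get_image,get_calibration
    import cv2
    c=get_calibration(view); p,d=get_image(view)
    np.savez(f"pics/{n}.npz",p=p,d=d,K=c["intrinsics"],T=c["world_from_camera"])
    cv2.imwrite(f"pics/{n}.png",cv2.resize(p[:,:,::-1],(800,600),interpolation=cv2.INTER_CUBIC))
    return np.array(c["world_from_camera"])
E
python3 - <<'E'
from plant import *
from h import *
T=get_calibration("wrist")["world_from_camera"];print(np.round(T,3),observe()["eef_pos"])
for y in (0,.79,1.57,2.36,-.79,-1.57):
    print(y,inverse_kinematics([.5,.03,.36],[np.pi,0,y]))
movep([.5,.03,.36],[np.pi,0,0.3])
print(observe()["time_s"],np.round(snap("w1","wrist"),3))
E
```

```text
[[ 0.301 -0.911 -0.282  0.259]
 [-0.954 -0.288 -0.086 -0.573]
 [-0.002  0.295 -0.956  0.373]
 [ 0.     0.     0.     1.   ]] [ 0.18687557 -0.59583595  0.23030856]
0 [-9.76408581e-02 -1.33862489e-01  1.65494413e+00 -4.44089210e-16
  1.62051101e+00  1.47315547e+00]
0.79 [-9.76408581e-02 -1.33862489e-01  1.65494413e+00 -4.44089210e-16
  1.62051101e+00  6.83155469e-01]
1.57 [-0.09764086 -0.13386249  1.65494413  0.          1.62051101 -0.09684453]
2.36 [-0.09764086 -0.13386249  1.65494413  0.          1.62051101 -0.88684453]
-0.79 [-9.76408581e-02 -1.33862489e-01  1.65494413e+00 -4.44089210e-16
  1.62051101e+00  2.26315547e+00]
-1.57 None
2.625 [[ 0.296 -0.913 -0.282  0.573]
 [-0.955 -0.283 -0.087  0.052]
 [-0.001  0.295 -0.955  0.503]
 [ 0.     0.     0.     1.   ]]
```

View pics/w1.png

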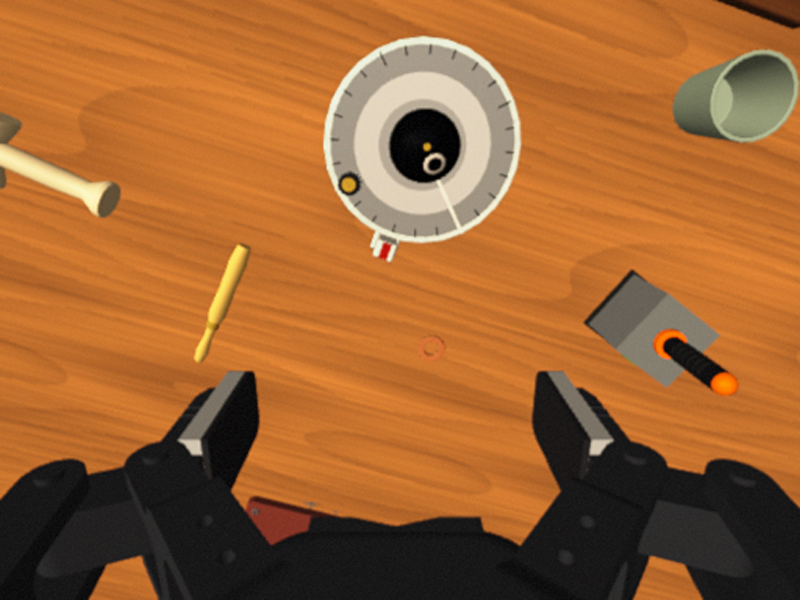

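```bash
python3 - <<'E'
from h import *
s=1.5625
f=np.load("pics/w1.npz");R=lambda u,v,z:ray(f["K"],f["T"],(u+.5)/s-.5,(v+.5)/s-.5,z)
P=dict(c1=R(325,140,.054),c2=R(520,140,.054),top=R(422,38,.054),bot=R(423,241,.054),ball=R(425,146,.095),pin=R(427,147,.122),ring=R(434,163,.0915+.026),knob=R(349,184,.089),lineo=R(459,229,.054),linei=R(440,182,.054),mark=R(385,247,.054),collar=R(670,344,.082),dome=R(726,383,.165))
for k,v in P.items(): print(k,v.round(4))
a=(P["top"]+P["bot"]+P["c1"]+P["c2"])/4; print("axis",a)
for k in("ring","knob","lineo","linei","mark"):
    d=P[k]-a; print(k,np.degrees(np.arctan2(d[1],d[0])).round(1),np.hypot(d[0],d[1]).round(4))
E
```

```text
c1 [0.555  0.1137 0.054 ]
c2 [ 0.6073 -0.0552  0.054 ]
top [0.6601 0.0557 0.054 ]
bot [ 4.929e-01 -3.000e-04  5.400e-02]
ball [0.5765 0.0279 0.095 ]
pin [0.576  0.0278 0.122 ]
ring [0.5662 0.0184 0.1175]
knob [0.5275 0.0801 0.089 ]
lineo [ 0.5142 -0.0296  0.054 ]
linei [0.5506 0.0021 0.054 ]
mark [0.4764 0.033  0.054 ]
collar [ 0.4725 -0.257   0.082 ]
dome [ 0.4749 -0.2542  0.165 ]
axis [0.57883799 0.02847256 0.054     ]
ring -141.5 0.0162
knob 134.8 0.0727
lineo -138.1 0.0868
linei -136.9 0.0387
mark 177.4 0.1025
```

The ring and line sit at about −136°, the index mark at about 177.5° and the knob at about 133.6°. In the image the knob is a quarter turn *clockwise* of the ring, so I'll trust the image over the description. The platter needs about −46° (clockwise). I'll check that the final press pose is reachable, then do the swing.

```bash
cat >> h.py <<'E'
from scipy.spatial.transform import Rotation as Ro
AX=np.array([.5755,.0288]); MARK=np.radians(177.5)
def down(psi): return [np.pi,0,psi]
def tilted(psi,az=MARK,tilt=np.pi/6):
    n=np.array([np.sin(tilt)*np.cos(az),np.sin(tilt)*np.sin(az),np.cos(tilt)])
    R=Ro.from_rotvec(tilt*np.array([-np.sin(az),np.cos(az),0]))*Ro.from_euler("xyz",down(psi))
    return n,R.as_euler("xyz")
E
python3 - <<'E'
from plant import *
from h import *
for p in np.radians([-60,-30,0,30,60,90,120,150,180]):
    n,r=tilted(p); s=np.r_[AX,.0915]+.03*n
    print(round(np.degrees(p)),[ (q is not None and q.round(2).tolist()) for q in (inverse_kinematics(s+n*.095,r),inverse_kinematics(s+n*.15,r))], inverse_kinematics([.4717,-.2565,.115],down(p)) is not None)
k0=np.radians(133.6); r=.0718
P=lambda a,z:[AX[0]+r*np.cos(a),AX[1]+r*np.sin(a),z]
gripper_to(.05)
movep(P(k0,.16),down(k0))
f=move_l(P(k0,.062),.12,max_force=12); print("desc stop",f)
gripper_to(.015,25); o=observe(); print(o["opening"],o["grasp_force"],o["eef_pos"],o["ft_force"],o["time_s"])
for i in range(1,7):
    a=k0-np.radians(46.1)*i/6
    move_l(P(a,.062),.05,rotation=down(a))
o=observe(); print(o["opening"],o["grasp_force"],o["ft_force"],o["time_s"])
gripper_to(.05); move_l(P(a,.16),.2)
print(observe()["time_s"])
snap("w2","wrist"); snap("scene2","scene")
E
```

```text
-60 [[-0.12, -0.44, 2.28, 0.05, 0.78, 2.48], [-0.12, -0.58, 2.27, 0.05, 0.93, 2.48]] True
-30 [[-0.12, -0.44, 2.28, 0.05, 0.78, 1.95], [-0.12, -0.58, 2.27, 0.05, 0.93, 1.95]] True
0 [[-0.12, -0.44, 2.28, 0.05, 0.78, 1.43], [-0.12, -0.58, 2.27, 0.05, 0.93, 1.43]] True
30 [[-0.12, -0.44, 2.28, 0.05, 0.78, 0.9], [-0.12, -0.58, 2.27, 0.05, 0.93, 0.91]] True
60 [[-0.12, -0.44, 2.28, 0.05, 0.78, 0.38], [-0.12, -0.58, 2.27, 0.05, 0.93, 0.38]] True
90 [[-0.12, -0.44, 2.28, 0.05, 0.78, -0.14], [-0.12, -0.58, 2.27, 0.05, 0.93, -0.14]] True
120 [[-0.12, -0.44, 2.28, 0.05, 0.78, -0.67], [-0.12, -0.58, 2.27, 0.05, 0.93, -0.66]] True
150 [[-0.12, -0.44, 2.28, 0.05, 0.78, -1.19], [-0.12, -0.58, 2.27, 0.05, 0.93, -1.19]] True
180 [[-0.12, -0.44, 2.28, 0.05, 0.78, -1.71], [-0.12, -0.58, 2.27, 0.05, 0.93, -1.71]] True
desc stop False
0.01842325532936419 24.475048184394836 [0.52662895 0.08083944 0.06294282] [-1.35109000e+00  4.27540086e-03  4.67508024e+00] 6.15
0.017991543137999867 24.980024099349976 [ 1.50600459 -2.65970125  7.71085241] 8.2
9.25
```

View pics/w2.png

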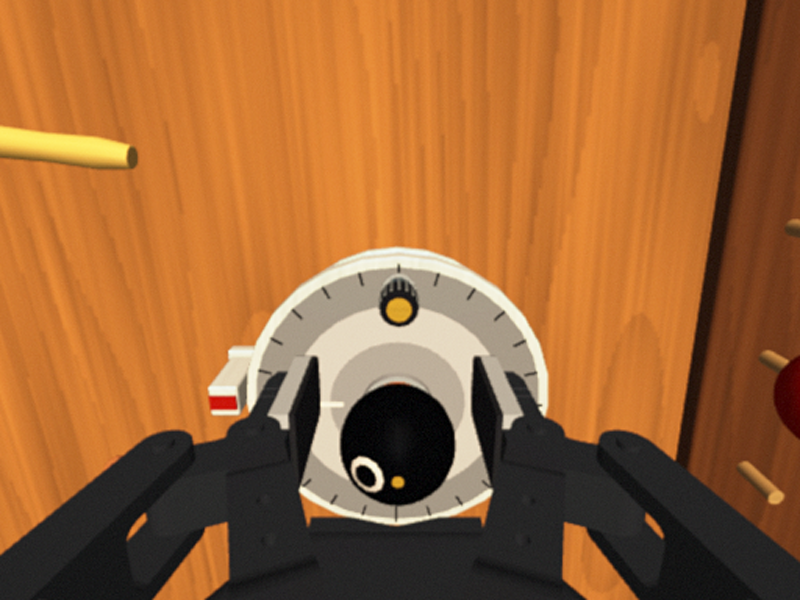

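The view shows the knob at (399,308), the white line at (332,404), the red mark at (224,403) and the ring at (367,474). They look lined up, so I'll measure it and then go look at the probe.

```bash
python3 - <<'E'
from plant import *
from h import *
s=1.5625
f=np.load("pics/w2.npz");R=lambda u,v,z:ray(f["K"],f["T"],(u+.5)/s-.5,(v+.5)/s-.5,z)
for k,v in dict(ring=R(367,474,.0915+.026),pin=R(398,482,.1215),line=R(332,404,.054),knob=R(399,310,.089),mark=R(223,398,.052),pl=R(249,383,.054),pr=R(547,383,.054)).items():
    d=v[:2]-AX; print(k,v.round(4),np.degrees(np.arctan2(d[1],d[0])).round(1),np.hypot(*d).round(4))
# above the probe, camera aimed toward it
movep([.4717,-.2565,.25],down(np.radians(90))); gripper_to(.06)
print(observe()["time_s"],np.round(snap("w3","wrist"),3))
E
```

```text
ring [0.5624 0.0294 0.1175] 177.4 0.0131
pin [0.5767 0.0276 0.1215] -43.2 0.0017
line [0.5378 0.0292 0.054 ] 179.4 0.0377
knob [0.5802 0.0995 0.089 ] 86.2 0.0709
mark [0.4727 0.0347 0.052 ] 176.7 0.1029
pl [0.4903 0.0451 0.054 ] 169.2 0.0867
pr [0.6649 0.0379 0.054 ] 5.8 0.0898
11.0417 [[ 1.     0.003  0.001  0.472]
 [ 0.003 -0.956 -0.294 -0.18 ]
 [ 0.     0.294 -0.956  0.393]
 [ 0.     0.     0.     1.   ]]
```

View pics/w3.png

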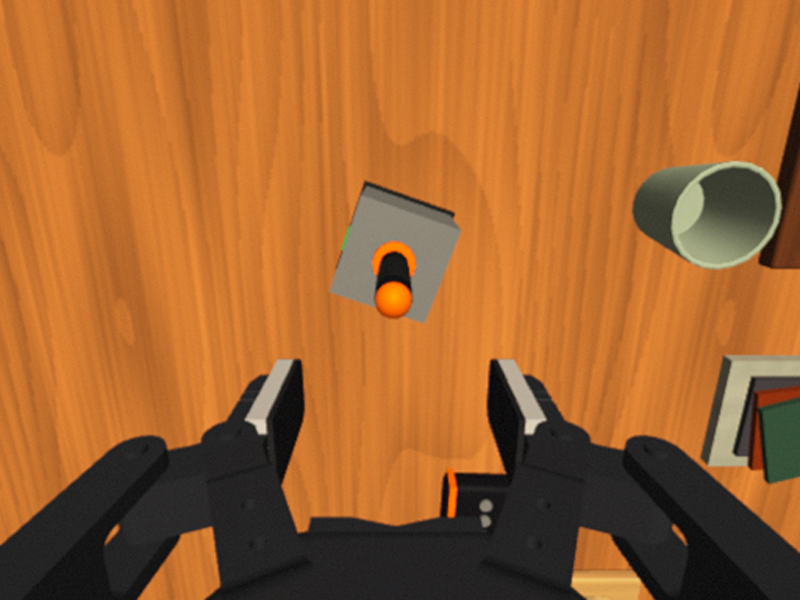

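The probe's dome is at (394,298) and its collar at (394,261). I'll measure it, grasp it and lift.

```bash
python3 - <<'E'
from plant import *
from h import *
s=1.5625
f=np.load("pics/w3.npz");R=lambda u,v,z:ray(f["K"],f["T"],(u+.5)/s-.5,(v+.5)/s-.5,z)
d,c=R(394,298,.160),R(394,262,.082); print(d,c)
p=(d[:2]+c[:2])/2
assert np.hypot(*(p-[.4717,-.2565]))<.008
psi=np.pi/2
movep([*p,.20],down(psi)); print(move_l([*p,.115],.1,max_force=12))
gripper_to(.01,60); o=observe(); print(o["opening"],o["grasp_force"],o["ft_force"],o["eef_pos"],o["time_s"])
move_l([*p,.115+.09],.1); hold(.3); o=observe(); print(o["grasp_force"],o["ft_force"],o["opening"],o["time_s"])
n,r=tilted(psi); S=np.r_[.5763,.0285,.0915]+.03*n
for dd in (.095+.07,.095+.025): print(inverse_kinematics(S+n*dd,r))
movep(S+n*(.095+.07),r); move_l(S+n*(.095+.025),.1)
hold(.2); print(observe()["time_s"],observe()["ft_force"]); snap("scene4","scene"); snap("side4","side"); snap("w4","wrist")
import cv2
a=[cv2.resize(cv2.imread(f"pics/{v}4.png")[y:y+200,x:x+200],(400,400),interpolation=cv2.INTER_CUBIC) for v,x,y in(("scene",320,150),("side",290,180))]
cv2.imwrite("pics/c4.png",np.hstack(a))
E
```

```text
[ 0.47195213 -0.25711406  0.16      ] [ 0.4717502  -0.25734778  0.082     ]
False
0.018556369874008494 58.44984412193298 [-0.86140491  0.68902922  3.75910902] [ 0.47211733 -0.2574883   0.11559689] 12.8583
58.44292938709259 [-0.41008425 -0.03538592 -0.61543357] 0.01873894349687376 14.2083
[-0.12488849 -0.61257854  2.26765049  0.04939074  0.96492311 -0.14218356]
[-0.11930935 -0.50334833  2.27588125  0.05045645  0.84733306 -0.14261926]
16.1417 [ 0.58008831  0.11527201 -1.44640253]
```

View pics/c4.png

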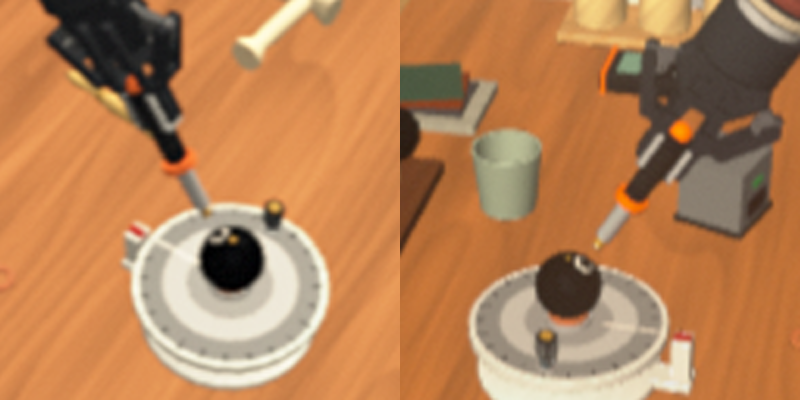

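View pics/w4.png

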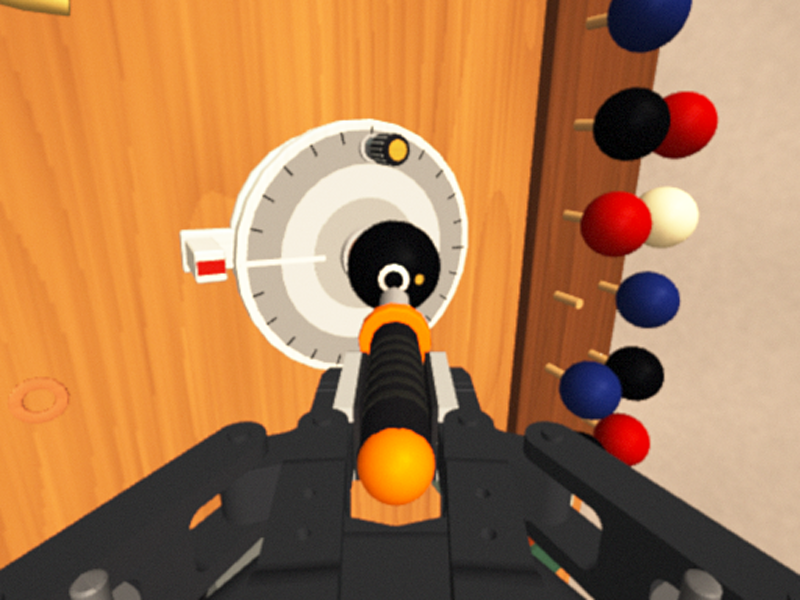

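The probe is held and tilted. The scene crop puts the tip near (207,213) and the ring near (219,235). The side crop puts the tip near (598,246) and the ring near (582,264). The wrist view puts the ring at (393,279). I'll triangulate the tip and the ring.

```bash
python3 - <<'E'
from plant import *
from h import *
import cv2
s=1.5625
fs={v:np.load(f"pics/{v}4.npz") for v in("scene","side","w")}
def tri(obs):
    A=np.zeros((3,3));b=np.zeros(3)
    for v,(u,w) in obs.items():
        f=fs[v];d=f["T"][:3,:3]@np.linalg.inv(f["K"])@[(u+.5)/s-.5,(w+.5)/s-.5,1];d/=np.linalg.norm(d);M=np.eye(3)-np.outer(d,d);A+=M;b+=M@f["T"][:3,3]
    x=np.linalg.solve(A,b);return x
def proj(v,X):
    f=fs[v];c=np.linalg.inv(f["T"])@np.r_[X,1];p=f["K"]@c[:3];return ((p[:2]/p[2]+.5)*s-.5).round(1)
o=observe();R=Ro.from_euler("xyz",o["tcp_rot"]).as_matrix();z=R[:,2];tip=o["eef_pos"]+z*.1
tip=o["eef_pos"]+z*(.059+.041)
n,r=tilted(np.pi/2);S=np.r_[.5763,.0285,.0915]+.03*n
print("tip exp",tip,"spot exp",S,"n",n,"-z",-z)
print("tip tri",tri(dict(scene=(423.5,256.5),side=(389,303))),"ring tri",tri(dict(scene=(429.5,267.5),side=(381,312))),"ring3",tri(dict(scene=(429.5,267.5),side=(381,312),w=(393,279))))
for nm,X in(("tip",tip),("spot",S),("collar",tip-z*.063),("dometop",tip-z*.152)): print(nm,{v:proj(v,X).tolist() for v in fs})
a=[cv2.resize(fs[v]["p"][y:y+50,x:x+50,::-1],(400,400),interpolation=cv2.INTER_CUBIC) for v,x,y in(("scene",250,145),("side",220,175))]
cv2.imwrite("pics/c5.png",np.hstack(a))
E
```

```text
tip exp [0.55158887 0.02958068 0.13550858] spot exp [0.56131428 0.02915429 0.11748076] n [-0.49952411  0.02180969  0.8660254 ] -z [-0.50046585  0.02190487  0.86547912]
tip tri [0.54761123 0.02897451 0.1372254 ] ring tri [0.56149512 0.02790713 0.11581012] ring3 [0.56172143 0.02832795 0.11597007]
tip {'scene': [426.1, 258.0], 'side': [387.2, 303.7], 'w': [393.8, 289.9]}
spot {'scene': [430.5, 266.6], 'side': [381.7, 311.5], 'w': [392.8, 279.3]}
collar {'scene': [411.0, 229.9], 'side': [405.5, 279.3], 'w': [393.4, 335.7]}
dometop {'scene': [387.7, 186.5], 'side': [433.2, 242.5], 'w': [392.1, 486.3]}
```

View pics/c5.png

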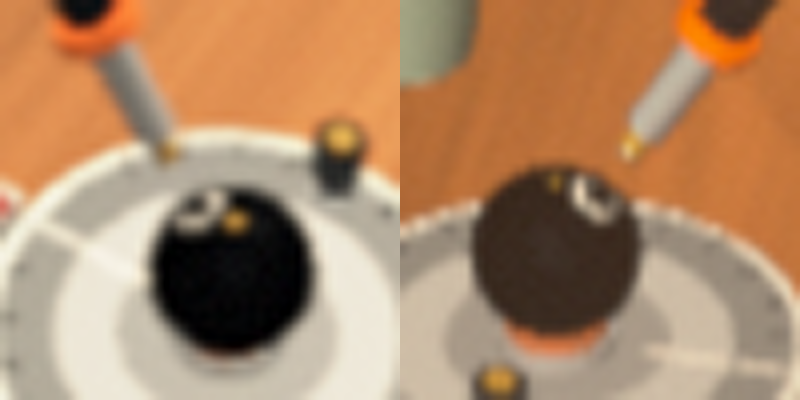

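Predicted and observed pixels agree to about 1–2 px, and the spot in the wrist view matches. Now I'll press in small steps along the normal, watching the force.

```bash
python3 - <<'E'
from plant import *
from h import *
n,r=tilted(np.pi/2);S=np.r_[.5763,.0285,.0915]+.03*n
def F():
    v=[]
    for _ in range(5): hold(.04); v.append(observe()["ft_force"]@n)
    return np.mean(v),np.std(v)
move_l(S+n*(.1+.004),.05,rotation=r); hold(.3)
b=F()[0]; print("base",b)
for g in np.arange(3,-9,-1.):
    move_l(S+n*(.1+g*1e-3),.02,rotation=r,max_force=8); f,sd=F(); o=observe()
    print(g,round(f-b,2),round(sd,2),((o["eef_pos"]-S)@n-.1).round(4),round(o["time_s"],1))
    if f-b>2.5: break
snap("scene6","scene"); snap("w6","wrist")
import cv2
f=np.load("pics/scene6.npz")["p"];w=np.load("pics/w6.npz")["p"]
cv2.imwrite("pics/c6.png",np.hstack([cv2.resize(i[:,:,::-1],(400,400),interpolation=cv2.INTER_CUBIC) for i in(f[145:195,250:300],w[140:220,210:290])]))
E
```

```text
base -1.0324968506391268
3.0 -0.02 0.54 0.003 17.7
2.0 -0.36 0.72 0.002 18.2
1.0 -0.55 0.42 0.001 18.6
0.0 1.39 0.75 0.0001 19.1
-1.0 1.48 0.34 -0.0009 19.6
-2.0 2.14 0.34 -0.002 20.0
-3.0 2.56 0.56 -0.003 20.5
```

View pics/c6.png

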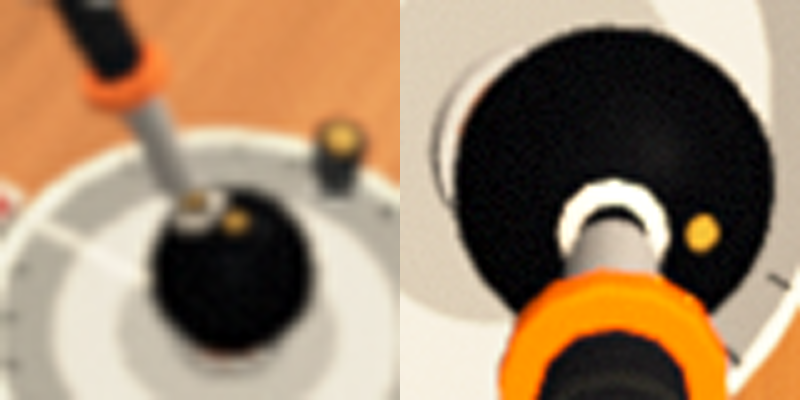

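Contact came at about 0.3 mm and the tip sits inside the ring in both crops. I'll press 1.7 mm more to reach about half way, check it's steady, and hand in.

```bash
python3 - <<'E'
from plant import *
from h import *
n,r=tilted(np.pi/2);S=np.r_[.5763,.0285,.0915]+.03*n
move_l(S+n*(.1-.0047),.02,rotation=r,max_force=8); hold(.6)
v=[]
for _ in range(10): hold(.04); v.append(observe()["ft_force"]@n+1.03)
o=observe(); print(np.mean(v),o["grasp_force"],((o["eef_pos"]-S)@n-.1),abs(o["joint_velocities"]).max(),o["time_s"])
if 1.5<np.mean(v)<4.8: print(job_done())
E
```

```text
2.858049734724326 58.79703640937805 -0.004690053536072977 0.0016096994608809654 21.8417
the job is handed in; nothing more can be done
None
```

I swung the ring about 46° clockwise onto the index mark (within about 2° by camera) and handed the job in at 21.8 s, with the probe held square on the spot at about 2.9 N, roughly half way in; no verdict was shown, and the knob was actually a quarter turn clockwise of the ring, not counter-clockwise as described.

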